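Open the board tester and hold its clamp jaw at the index clip

TASK

Pull the board tester's tray out to its stop by the handle, then pull the spring-loaded clamp jaw on the tray by its upright tab to the left until its pointer is at the white index clip, and keep it there: finish while still holding the jaw at the clip, with the tray fully out, so that a board can be laid in. Leave the other things on the bench where they are.

Things in the scene. Friction and masses are not known exactly. Their poses are not given: they have to be found in the camera images.
- tester: board tester, a grey box fixed to the bench, 240 deep (x) x 260 wide (y) x 90 mm tall; origin at the centre of its underside, its x axis points from front to back (the tray comes out along its -x), y to its left seen from the robot, z up. The underside of its lid is 82 mm above the bench. It does not move in a run
- tray (a joint): how far the tester's board tray is drawn out (m): 0 shut, 0.150 at its stop, often starts a little open. It slides with about 3 N of friction and stays where it is left. Its grey front panel (250 wide, 70 tall, top 82 mm above the bench) carries the handle
- tray_handle (a point): middle of the tray's handle, a steel round bar about 10 mm thick and 110 mm long across the front (along the tester's y), 35 mm out from the front panel, 62 mm above the bench; free to be pinched from above, one finger on each side. Its axes are the tester's
- jaw: spring-return clamp jaw in the tray: an aluminium bar 84 mm long along the tester's x with an upright tab at its middle; inside the tester until the tray is out. Origin on the tray floor (30 mm above the bench) under the tab; axes as the tester's. Slides up to 62 mm to the tester's +y (left); the spring pulls it back with 5 N at rest, 13 N at 45 mm. A fixed fence stands 43 mm to its right
- jaw_tab (a point): grip point of the jaw's tab, 66 mm above the bench, 36 mm above jaw; the tab is 26 mm (x) x 14 mm (y), its top 78 mm above the bench, the jaw bar below it reaches 47 mm above the bench. At least 40 mm is free on both its y sides. With the tray fully out the tab stands 65 mm in front of the tester's front face
- jaw_pointer (a point): tip region of the jaw's thin steel pointer, 3 mm wide, which lies over a grey ledge just behind the tray's front panel, 63 mm towards the robot from the tab and on the same y line as the tab's middle
- mark (a point): top centre of the white index clip, the mark: 6 mm wide (y), 20 mm long, sitting on the grey ledge just behind the tray's front panel, 51 mm above the bench. It rides with the tray, 24 to 46 mm to the tester's +y of the pointer's rest, set differently each time. The jaw is at the mark when pointer and clip have the same y along the tester's y
- spool: grey solder spool, 56 mm wide, 42 mm tall, standing beside the tester; a bystander, origin at its underside
- screwdriver: screwdriver with green handle, 190 mm, lying beside the tester's tray path; a bystander, origin at its underside
- board: loose green circuit board 70 x 100 mm lying on the tester's lid; a bystander, origin at its underside
- jar: amber glass jar, 60 mm wide, 70 mm tall, beside the tester; a bystander, origin at its underside
- pliers: orange-handled pliers, about 155 mm long, lying to the front left, near the robot; a bystander, origin at its underside
- bin: open orange parts bin 120 x 90 x 50 mm at the left of the bench; a bystander, origin at its underside
- can: spray can 56 mm wide, 170 mm tall, at the right of the bench; a bystander, origin at its underside

How it is judged:
By the outcome, as a careful person would: the job done as asked, in the order asked, and still so for the second after the job is handed in, while the arm keeps its last pose, push and grip.
It also fails if it takes over 40 s, if anything falls off the work surface, if the arm or the gripper's body presses on something with over 40 N, if the wrist force passes 120 N, or if a joint passes its speed limit or range.

ROBOT

A 6-joint arm with a two-finger parallel gripper is mounted at the origin on the work surface. World frame = base frame: x ahead of the robot, y to its left, z up, the work surface at z = 0. Lengths are in m, angles in degrees, forces in N, time in s.
With the tool pointing down it reaches from about 0.325 to 0.775 m from the base axis. Payload 5.5 kg.
Tool frame: the origin (TCP) lies at the centre of the arm's flange, where the gripper is bolted on; the fingertips stand 182 mm ahead of it and the grasp point (between the pads) lies 163 mm ahead of it; z points along the fingers, y is the line along which they close (so a half turn about z gives the same grasp; the last joint's range is limited). The gripper opens to 88 mm and grips with 3 to 60 N. Pads are 20 mm wide; open, the fingers measure 115 mm over their backs; the gripper's body (75 mm by 178 mm) begins 61 mm behind the grasp point.
Start: joints at [-3.249, 5.22, 70.514, -0, 104.267, -3.249], TCP at [0.6, -0, 0.405] pointing down, gripper open.
Joint ranges: [-164.24, 164.24], [-49.07, 125.15], [9.68, 141.18], [-86.29, 266.29], [3.28, 154.24], [-151.56, 151.56]. Speed limits (degrees/s): [147.25, 147.25, 172.46, 180, 180, 180].

INTERFACE

Orientations are given as [roll, pitch, yaw] about the fixed x, y, z axes, in that order (R = Rz(yaw) Ry(pitch) Rx(roll)).
In Python, from station import r gives the robot as it stands. The module is installed in compiled form; this text tells all that it offers. Calls block until the motion is done:
- r.reach(position, orientation): joint-space move of the TCP to a pose.
- r.servo_line(position, rotation=None, speed=0.15): straight line of the TCP; rotation=None keeps the orientation; speed is the mean speed in m/s.
- r.move_joints(angles): joint-space move.
- r.let_go() and r.grab(squeeze=None): open the fingers fully, or close them until they stop; squeeze is the grip in N (None keeps the last).
- r.wait(seconds).
- r.inverse_kinematics(position, orientation): joint angles nearest the present ones, or None.
- r.sense(): the state.
- r.snapshot(name): name is "scene" or "side" or "wrist"; returns a dict with "frame" (420x560x3 uint8, red, green, blue), "fx", "fy", "cx", "cy" (pixels), "dist_coeffs" ([k1, k2, p1, p2, k3] as OpenCV has them; the pictures are not rectified), "R" (3x3) and "t" (3): a world point X has camera coordinates R X + t. Camera axes: x right, y down, z forward; pixel columns grow to the right and rows downward; lengths in m; the calibration is good to about 2 mm. A picture is of the moment at which its call begins. There is no depth.
A pose or a line that the arm cannot do raises r.IKError and nothing moves.
- r.hand_in(): hands the job in; it is judged then, once.
The state is a dict: "clock": time; "joints": joint angles; "joint_vel": joint speeds; "joint_torque": joint torques, N m; "tcp_pos": TCP position; "orientation": TCP orientation; "contact_force": force on the tool from outside, world axes, zero at the start; "torque": the same for the moment, N m; "opening": finger opening in m; "gripper_force": force on a finger pad.
Only numpy, scipy, OpenCV 4.12 (cv2) and the standard library are available. Lean on these libraries where they do the work, as an engineer would, in place of code of your own. Each camera call takes 0.05 s, during which the arm holds its last target. There are 200 camera calls.

## Working session

There is one attempt and no reset: what is moved stays moved. The work goes in short steps, each a Python script; the robot and the scene stay as the last script left them, time stands still between calls to the robot, and variables do not carry over. Pictures are saved under pics/ and viewed, at most 10 in all, crops included, and the job is handed in when it is done.

```bash
mkdir -p pics && cat > h.py <<'E'
import numpy as np, cv2
from station import r
def snap(name,fn=None):
    s=r.snapshot(name)
    if fn: cv2.imwrite('pics/'+fn,s['frame'][:,:,::-1])
    return s
def K(s): return np.array([[s['fx'],0,s['cx']],[0,s['fy'],s['cy']],[0,0,1.]])
def ray(s,px):
    u=cv2.undistortPoints(np.array([[px]],float),K(s),np.array(s['dist_coeffs'],float))[0,0]
    R=np.array(s['R']);t=np.array(s['t'])
    d=R.T@np.array([u[0],u[1],1.]); return -R.T@t, d/np.linalg.norm(d)
def onz(s,px,z):
    c,d=ray(s,px); return c+d*(z-c[2])/d[2]
def tri(obs):
    A=np.zeros((3,3));b=np.zeros(3)
    L=[ray(s,p) for s,p in obs]
    for c,d in L:
        P=np.eye(3)-np.outer(d,d);A+=P;b+=P@c
    X=np.linalg.solve(A,b); return X,[float(np.linalg.norm((np.eye(3)-np.outer(d,d))@(X-c))) for c,d in L]
def proj(s,X):
    R=np.array(s['R']);t=np.array(s['t'],float)
    return cv2.projectPoints(np.array([X],float),cv2.Rodrigues(R)[0],t,K(s),np.array(s['dist_coeffs'],float))[0][0,0]
E
python3 - <<'E'
from h import *
a=snap('scene');b=snap('side');c=snap('wrist')
cv2.imwrite('pics/a.png',a['frame'][:,:,::-1]);cv2.imwrite('pics/b.png',b['frame'][:,:,::-1]);cv2.imwrite('pics/c.png',c['frame'][:,:,::-1])
for s in(a,b,c): print(-np.array(s['R']).T@s['t'],s['fx'])
print(r.sense())
E
```

```text
[1.18422339 0.05859295 1.05888233] 393.21320238402024
[-0.1308953   0.65443411  1.09155765] 414.7628264527166
[0.59859669 0.07883949 0.38244017] 378.33059668669785
{'clock': 0.15, 'joints': array([-3.25074388e+00,  5.25528279e+00,  7.05644798e+01, -2.28245429e-03,
        1.04267271e+02, -3.24810914e+00]), 'joint_vel': array([-0.02979173, -0.24387929, -0.12806117, -0.02976225,  0.10573322,
       -0.01096553]), 'joint_torque': array([ 1.35033202e-03, -4.47044814e+01, -4.06907630e+01,  6.99103042e-02,
        2.74600578e-02, -1.16549641e-04]), 'tcp_pos': array([ 6.00057496e-01, -3.32244406e-05,  4.03759930e-01]), 'orientation': array([-1.79912981e+02, -2.72195348e-03,  8.99968024e+01]), 'contact_force': array([0.53618372, 0.56388342, 0.18286453]), 'torque': array([-0.01464595, -0.00885194,  0.07233081]), 'gripper_force': 0.0, 'opening': 0.08756752285377756}
```

View pics/a.png

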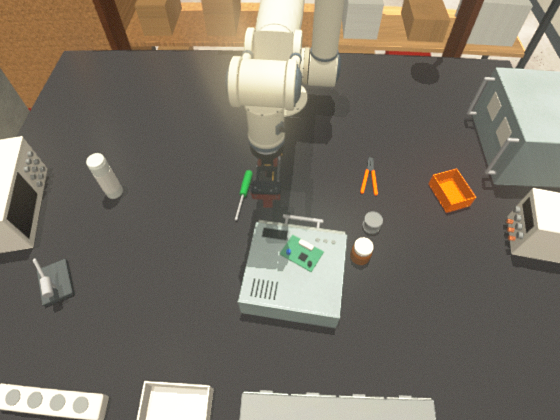

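View pics/b.png

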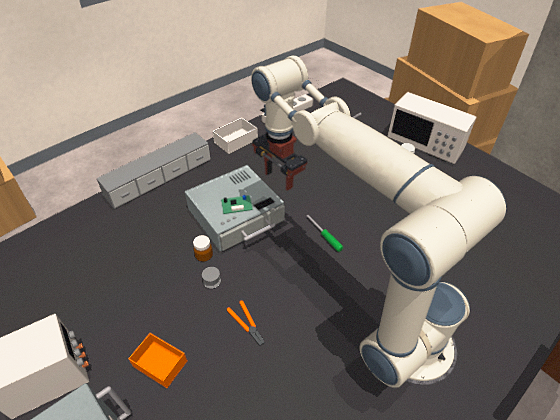

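View pics/c.png

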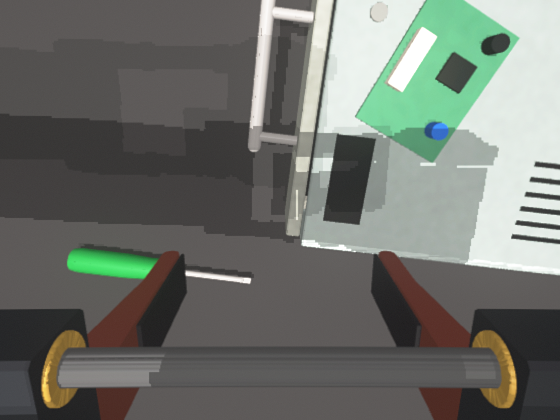

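The scene and side views show the tester with its handle bar (scene ends about (285,218) and (322,221)). In the wrist view the near handle end is at (254,145) and the front panel runs down x≈300–320. The screwdriver is close to the tray path. Next I'll get a rough handle position, then take two wrist views from above it.

```bash
python3 - <<'E'
from h import *
a=snap('scene');c=snap('wrist')
p1,p2=onz(a,(285,218),.062),onz(a,(322,221),.062); print(p1,p2,(p1+p2)/2)
print(onz(c,(254,145),.062), onz(c,(268,0),.062))
m=(p1+p2)/2
# camera sits +0.079 in y of TCP
r.reach([m[0]+.02,m[1]-.10,.40],[180,0,90]); s1=snap('wrist','w1.png'); print(r.sense()['tcp_pos'])
r.servo_line([m[0]-.06,m[1]-.05,.40]); s2=snap('wrist','w2.png')
import pickle; pickle.dump((s1,s2),open('w.pkl','wb'))
cv2.imwrite('pics/w12.png',cv2.resize(np.hstack([s1['frame'],s2['frame']])[:,:,::-1],(800,300)))
E
```

```text
[0.58736736 0.04283985 0.062     ] [0.5930854  0.15191343 0.062     ] [0.59022638 0.09737664 0.062     ]
[0.57767331 0.03929157 0.062     ] [0.59044388 0.14742593 0.062     ]
[ 0.61023893 -0.00267509  0.39951259]
```

View pics/w12.png

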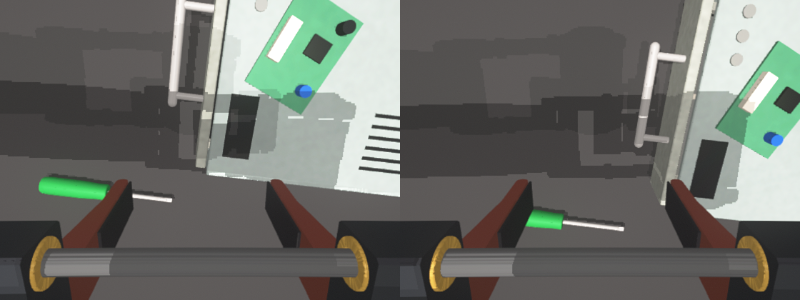

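Both views show the handle bar. In the second one, at full resolution, its ends are about (335,206) and (356,60). The bar lies some 7° off the world y axis and the tray is nearly shut. I'll take two views with the whole bar in frame and segment it.

```bash
python3 - <<'E'
from h import *
import pickle
S=[]
for p in ([.53,.07,.40],[.60,.07,.38]):
    r.servo_line(p,speed=.2); r.wait(.2); S.append(snap('wrist'))
pickle.dump(S,open('w.pkl','wb'))
out=[]
for s in S:
    e=[proj(s,q) for q in ([.5785,.04,.062],[.5905,.15,.062])]; c=np.mean(e,0); print(e)
    x,y=int(c[0])-65,int(c[1])-100; x=max(x,0);y=max(y,0)
    f=s['frame'][y:y+200,x:x+130]; print(x,y,f.shape)
    out.append(cv2.resize(f,(390,600)))
cv2.imwrite('pics/w34.png',np.hstack(out)[:,:,::-1])
E
```

```text
[array([334.85606886, 223.71003505]), array([355.84448661,  93.01839994])]
280 58 (200, 130, 3)
[array([254.79413108, 231.84287661]), array([267.97746074,  94.15081261])]
196 62 (200, 130, 3)
```

View pics/w34.png

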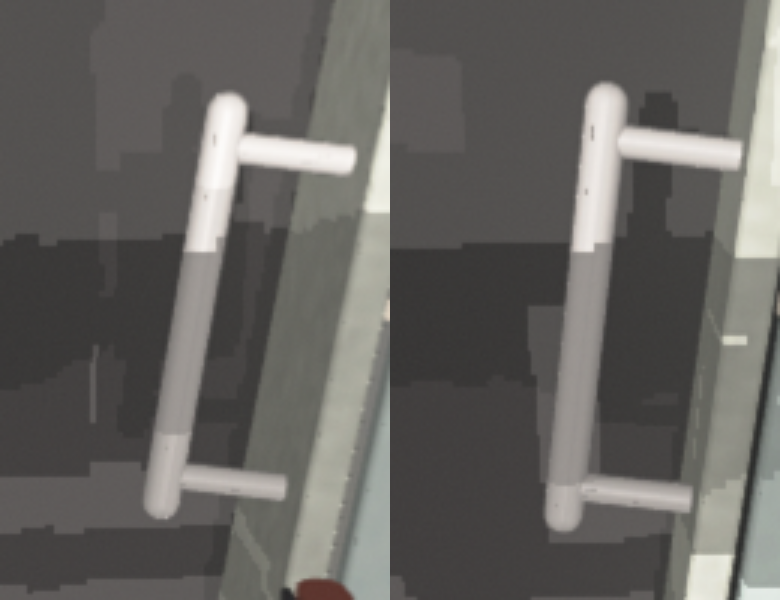

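The crops show the whole bar. The end-cap centres at full resolution are (356.0,95.7) and (334.3,224.7) in view 1, and (268.0,96.3) and (253.7,232.7) in view 2.

```bash
python3 - <<'E'
from h import *
import pickle
S=pickle.load(open('w.pkl','rb'))
L,e1=tri([(S[0],(356,95.7)),(S[1],(268,96.3))]); R,e2=tri([(S[0],(334.3,224.7)),(S[1],(253.7,232.7))])
print(L,e1,R,e2,np.linalg.norm(L-R)); d=L-R; print('yaw',np.degrees(np.arctan2(-d[0],d[1])),(L+R)/2)
for s,a,b in((S[0],(356,95.7),(334.3,224.7)),(S[1],(268,96.3),(253.7,232.7))):
    P,Q=onz(s,a,.062),onz(s,b,.062); print((P+Q)/2,np.degrees(np.arctan2(-(P-Q)[0],(P-Q)[1])))
E
```

```text
[0.59053087 0.14821297 0.06310736] [0.0002489782327151389, 0.0002489782327150998] [0.57771566 0.03988406 0.0640407 ] [9.886079069935472e-05, 9.886079069939264e-05] 0.10908828305565897
yaw -6.746683578670031 [0.58412327 0.09404851 0.06357403]
[0.58439764 0.09351961 0.062     ] -6.65290728704187
[0.58403633 0.09384931 0.062     ] -6.753209873693169
```

The bar fits the text: 109 mm long, about 63 mm high, yaw -6.7°. I'll hook the rear finger between bar and panel and pull with force checks.

```bash
cat >> h.py <<'E'
yaw=-6.7; ex=np.array([np.cos(np.radians(yaw)),np.sin(np.radians(yaw)),0]); ey=np.array([-ex[1],ex[0],0])
F=lambda: np.array(r.sense()['contact_force'])
E
python3 - <<'E'
from h import *
h=np.array([.5842,.0938,.0625]); c=h-ex*.034
up=np.array([0,0,1])
r.reach(c+up*(.163+.09),[180,0,90+yaw]); r.wait(.2); f0=F(); print('f0',f0, r.sense()['opening'])
for dz in (.06,.045,.03,.015,.0):
    r.servo_line(c+up*(.163+dz),speed=.08); f=F()-f0
    if np.abs(f).max()>6: print('contact',dz,f); break
else:
    r.wait(.2); print(F()-f0)
    d=0; log=[]
    while d<.185:
        d+=.02 if d<.115 else .004
        r.servo_line(c-ex*d+up*.163,speed=.08 if d<.12 else .04)
        if d>.115: r.wait(.1)
        f=(F()-f0)@ex; log.append((round(d,3),round(f,1)))
        if f>12: break
    print(log,r.sense()['tcp_pos'],c-ex*d, r.sense()['clock'])
E
```

```text
f0 [0.5833607  0.18646776 0.39896585] 0.08799349922088047
[-0.34289122 -0.35319346  0.15460913]
[(0.02, np.float64(-0.7)), (0.04, np.float64(-0.7)), (0.06, np.float64(-1.4)), (0.08, np.float64(-1.1)), (0.1, np.float64(-0.6)), (0.12, np.float64(-1.0)), (0.124, np.float64(-0.7)), (0.128, np.float64(-1.5)), (0.132, np.float64(-1.8)), (0.136, np.float64(-0.4)), (0.14, np.float64(-0.2)), (0.144, np.float64(-0.7)), (0.148, np.float64(-1.3)), (0.152, np.float64(-0.4)), (0.156, np.float64(19.5))] [0.3974138  0.11566151 0.22523137] [0.39549758 0.11596744 0.0625    ] 11.25
```

The tray reached its stop: 19.5 N at d=0.156. I'll back off, lift out and look at the jaw from two wrist places.

```bash
python3 - <<'E'
from h import *
import pickle
p=np.array(r.sense()['tcp_pos']); p=p+ex*.004
r.servo_line(p,speed=.05); p[2]+=.09; r.servo_line(p,speed=.2)
S=[]
for q in ([.50,.07,.36],[.55,.06,.34]):
    r.servo_line(q,speed=.25); r.wait(.15); S.append(snap('wrist'))
pickle.dump(S,open('j.pkl','wb'))
cv2.imwrite('pics/j.png',np.vstack([s['frame'][:290] for s in S])[:,:,::-1])
print(r.sense()['clock'])
E
```

```text
13.5
```

View pics/j.png

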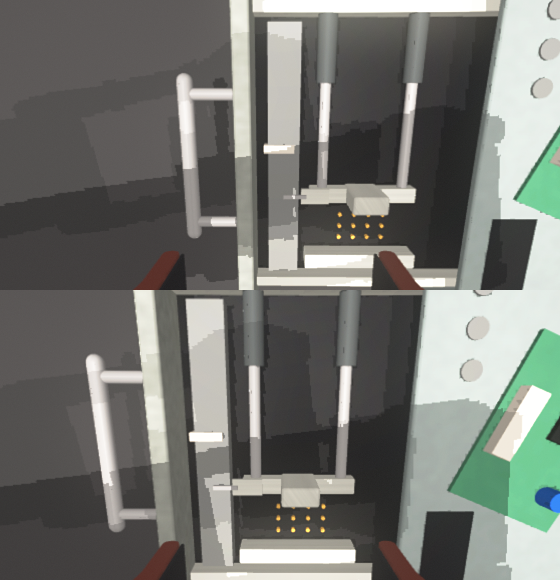

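View 1 shows the clip at about (279,149), the pointer tip at about (288,197) and the tab at about (367,200). In view 2 (lower half, minus 290 rows) they are at about (206,147), (222,198) and (300,200). The fence is 40 mm to the right, and guide rods lie left of the bar on either side of the tab. I'll zoom to get exact pixels.

```bash
python3 - <<'E'
from h import *
import pickle
S=pickle.load(open('j.pkl','rb'))
a=S[0]['frame'][135:225,255:425]; b=S[1]['frame'][135:225,175:345]
cv2.imwrite('pics/jz.png',cv2.resize(np.vstack([a,b]),None,fx=3.3333,fy=3.3333,interpolation=cv2.INTER_CUBIC)[:,:,::-1])
for s,x0,x1 in((S[0],255,310),(S[1],180,240)):
    g=s['frame'].min(2); m=(g>225).astype(np.uint8); m[:135]=0;m[165:]=0;m[:,:x0]=0;m[:,x1:]=0
    n,l,st,ce=cv2.connectedComponentsWithStats(m); i=1+np.argmax(st[1:,4]); print(st[i],ce[i])
E
```

```text
[264 146  27   6 118] [274.47457627 147.97457627]
[190 143  32   9 272] [205.5        146.76470588]
```

View pics/jz.png

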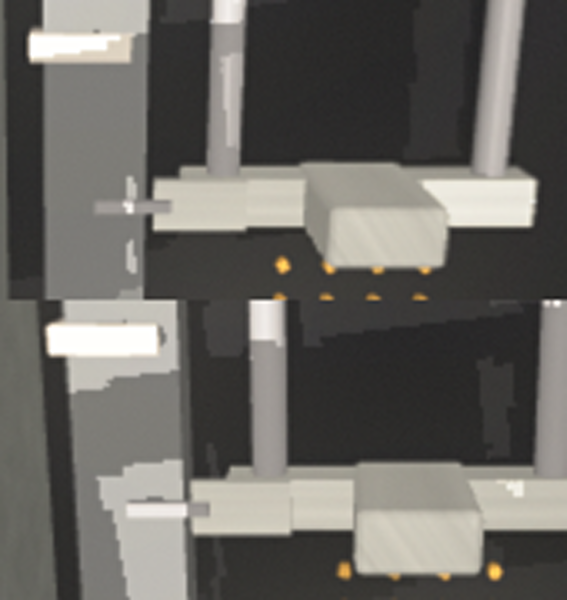

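Zoomed values in full pixels (view 1 / view 2):
- tab top centre: (370.8,206.1) / (300.7,207.6)
- clip: (279.0,148.8) / (205.9,146.7)
- pointer tip: (283.5,197.1) / (213.1,198.0)

```bash
python3 - <<'E'
from h import *
import pickle
S=pickle.load(open('j.pkl','rb'))
P={}
for n,a,b in(('tab',(370.8,206.1),(300.7,207.6)),('clip',(279,148.8),(205.9,146.7)),('ptr',(283.5,197.1),(213.1,198.)),('fence_topL?',(358,247),(298,251.5))):
    P[n],e=tri([(S[0],a),(S[1],b)]); print(n,P[n].round(4),np.round(e,4))
for i in (0,1):
    T=onz(S[i],[(370.8,206.1),(300.7,207.6)][i],.078);C=onz(S[i],[(279,148.8),(205.9,146.7)][i],.051);Q=onz(S[i],[(283.5,197.1),(213.1,198)][i],.050)
    print(T.round(4),C.round(4),Q.round(4),'clip-tab',(C-T)@ey,(C-T)@ex,'clip-ptr',(C-Q)@ey)
# handle yaw check: bar ends
print(np.degrees(0), r.sense()['clock'])
E
```

```text
tab [0.5639 0.065  0.0737] [0. 0.]
clip [0.5022 0.1105 0.0487] [0.0001 0.0001]
ptr [0.5014 0.073  0.0508] [0. 0.]
fence_topL? [0.5591 0.0186 0.0386] [0.0003 0.0003]
[0.563  0.0664 0.078 ] [0.5023 0.1109 0.051 ] [0.5014 0.0728 0.05  ] clip-tab 0.037104731540837974 -0.06552376089165565 clip-ptr 0.03790943246645497
[0.5638 0.0663 0.078 ] [0.5027 0.1106 0.051 ] [0.5012 0.0728 0.05  ] clip-tab 0.03682400019087057 -0.06591712647446059 clip-ptr 0.03766224939534061
0.0 13.5
```

The measured heights and offsets agree with the text: clip minus pointer is 37.5 mm, and the tab top is at about 75 mm. I'll grasp the tab with an offset that keeps the right finger clear of the fence, and with the camera facing the pointer.

```bash
python3 - <<'E'
from h import *
import pickle
tab=np.array([.5635,.0662,.069]); up=np.array([0,0,1]); c=tab+ey*.022+up*.163
o=[180,0,180+yaw]
j=r.inverse_kinematics(c+up*.08,o); print(j)
r.reach(c+up*.08,o); r.wait(.15); f0=F()
for dz in (.03,.015,0):
    r.servo_line(c+up*dz,speed=.12); f=F()-f0
    if np.abs(f).max()>6: print('contact',dz,f); raise SystemExit
print(r.sense()['tcp_pos'],c)
r.grab(30); r.wait(.2); q=r.sense(); print(q['opening'],q['gripper_force'],F()-f0,q['tcp_pos'],q['clock'])
p=c+ey*.0155; r.servo_line(p,speed=.05); r.wait(.3)
q=r.sense(); print(q['opening'],F()-f0,q['tcp_pos'],p,q['clock'])
s=snap('wrist'); pickle.dump(s,open('k.pkl','wb'))
b=snap('side'); cr=cv2.resize(b['frame'][150:270,170:320],(525,420))
cv2.imwrite('pics/k.png',cv2.resize(np.hstack([s['frame'],cr]),(800,310))[:,:,::-1])
cv2.imwrite('pics/kw.png',s['frame'][:,:,::-1]); print(proj(s,[.5025,.1107,.051]))
E
```

```text
[  5.43881476   1.11705877  84.13967694   0.          94.74326429
 -77.86118524]
[0.56583674 0.08802179 0.23149242] [0.56606676 0.08804975 0.232     ]
0.013942630632460488 29.999176561832428 [-0.70953815 -7.24663693  2.2239448 ] [0.56607021 0.08652003 0.2322786 ] 17.45
0.013538858388793103 [ -2.53023871 -10.23650082   1.84871057] [0.5678752  0.10145547 0.23226336] [0.56787515 0.1034439  0.232     ] 18.2083
[286.62209505 133.55199181]
```

View pics/kw.png

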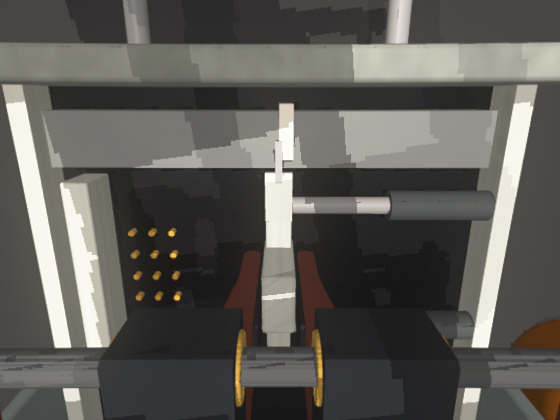

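The view shows the clip at columns ~279–294 (centre ~(286.5,132)) and the pointer tip at ~(278.5,155). The pointer is about 3 mm short to the right, because the arm gives 2 mm under the spring. I'll measure it and correct.

```bash
cat >> h.py <<'E'
def runs(s,row,thr=185,lo=262,hi=310):
    g=s['frame'][row,lo:hi].min(1).astype(int); return lo,g
def err(s,cp,pp):
    C=onz(s,cp,.051);Q=onz(s,pp,.050); return (C-Q)@ey,C,Q
E
python3 - <<'E'
from h import *
import pickle
s=pickle.load(open('k.pkl','rb')); f=s['frame']
for row in (108,120,132,145,152,158,164,168): print(row,f[row,268:302].min(1).tolist())
print(err(s,(286.5,132),(278.5,158)))
cv2.imwrite('pics/kz.png',cv2.resize(f[95:185,250:320],(560,600)[::1],interpolation=cv2.INTER_CUBIC)[:,:,::-1])
E
```

```text
108 [50, 51, 51, 52, 50, 52, 51, 49, 49, 48, 68, 155, 190, 192, 190, 189, 189, 190, 190, 190, 190, 189, 190, 190, 191, 153, 60, 40, 41, 42, 42, 51, 51, 50]
120 [122, 122, 121, 121, 121, 121, 119, 120, 120, 119, 125, 167, 191, 191, 191, 191, 190, 190, 190, 190, 190, 190, 189, 191, 191, 170, 124, 119, 120, 120, 121, 121, 120, 120]
132 [170, 172, 173, 173, 173, 173, 172, 173, 171, 169, 180, 238, 248, 247, 247, 247, 247, 247, 247, 247, 246, 247, 247, 248, 250, 192, 123, 117, 120, 119, 121, 120, 120, 120]
145 [169, 170, 170, 170, 169, 168, 172, 209, 221, 221, 220, 219, 219, 222, 242, 247, 247, 247, 247, 247, 247, 247, 247, 248, 249, 186, 146, 149, 169, 168, 170, 168, 123, 118]
152 [169, 169, 171, 171, 166, 104, 107, 189, 221, 220, 219, 219, 219, 218, 212, 246, 247, 246, 246, 246, 246, 246, 246, 247, 247, 202, 167, 168, 169, 168, 169, 170, 164, 122]
158 [169, 170, 170, 170, 171, 165, 115, 189, 221, 220, 219, 219, 219, 218, 204, 248, 249, 247, 247, 248, 248, 248, 248, 248, 248, 200, 168, 169, 168, 169, 169, 170, 166, 123]
164 [170, 170, 170, 170, 169, 170, 172, 190, 219, 220, 219, 219, 220, 217, 134, 106, 167, 171, 168, 169, 168, 169, 169, 169, 169, 169, 168, 168, 168, 168, 168, 167, 168, 164]
168 [69, 66, 65, 65, 65, 65, 83, 174, 218, 219, 218, 218, 220, 215, 105, 60, 67, 67, 67, 66, 67, 67, 66, 67, 70, 71, 71, 69, 66, 65, 66, 66, 67, 66]
(np.float64(0.0033566039231733465), array([0.50186441, 0.1107211 , 0.051     ]), array([0.51237218, 0.10610703, 0.05      ]))
```

```bash
python3 - <<'E'
from h import *
tab=np.array([.5635,.0662,.069]); c=tab+ey*.022+np.array([0,0,.163])
k=.0155+.0034
def cen(s,row,thr,lo,hi):
    g=s['frame'][row,lo:hi].min(1); i=np.where(g>thr)[0]+lo; return i.min(),i.max(),(i.min()+i.max())/2
for it in range(2):
    r.servo_line(c+ey*k,speed=.03); r.wait(.4)
    s=snap('wrist')
    cc=np.mean([cen(s,w,185,270,315)[2] for w in (110,114,118,122)]); pp=np.mean([cen(s,w,150,270,300)[2] for w in (167,168,169)])
    e,C,Q=err(s,(cc,116),(pp,168)); print(cc,pp,e,C,Q); 
    if abs(e)<.0004 or abs(e)>.003: break
    k+=e
q=r.sense(); print(k,q['opening'],q['gripper_force'],q['contact_force'],q['clock'])
cv2.imwrite('pics/f.png',np.hstack([cv2.resize(s['frame'][90:210,210:350],(490,420)),cv2.resize(snap('scene')['frame'][140:300,220:320],(262,420))])[:,:,::-1])
E
```

```text
278.375 280.1666666666667 -0.0007059626914433159 [0.49544975 0.11134035 0.051     ] [0.51711995 0.1095055  0.05      ]
280.0 280.1666666666667 -3.792970493482007e-05 [0.49543809 0.11123739 0.051     ] [0.51702874 0.10873926 0.05      ]
0.018194037308556683 0.013951541572518223 30.000539124011993 [ -1.33574485 -10.31325103   3.0594231 ] 19.725
```

View pics/f.png

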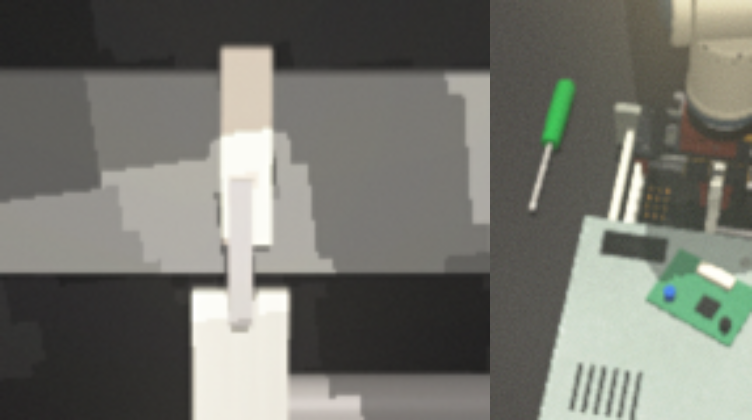

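The picture shows the pointer over the clip but slightly left of its centre (pointer ~278.6, clip ~280.4, about 0.7 mm). My pointer threshold was biased, so I'll re-measure more carefully.

```bash
cat > m.py <<'E'
from h import *
def edges(s,row,lo,hi):
    # sub-pixel outer edges from half-height crossings of the bright run around the peak
    g=s['frame'][row-1:row+2,lo:hi].min(2).mean(0); bg=np.median(np.r_[g[:4],g[-4:]]); t=(bg+np.percentile(g,90))/2
    i=np.where(g>t)[0]; a,b=i[0],i[-1]
    L=a-1+(t-g[a-1])/(g[a]-g[a-1]); R=b+(g[b]-t)/(g[b]-g[b+1]); return lo+L,lo+R
def meas(v=True):
    s=snap('wrist'); E=[edges(s,w,266,298) for w in (112,116,120)]; G=[edges(s,w,269,289) for w in (169,170)]
    if v: print(np.round(E,1).tolist(),np.round(G,1).tolist(),s['frame'][169,266:294].min(1).tolist())
    e,C,Q=err(s,(np.mean(E),116),(np.mean(G),169.5)); return e,C,Q
E
python3 - <<'E'
from m import *
print(meas())
E
```

```text
[[272.8, 287.4], [272.7, 287.3], [272.7, 287.3]] [[274.6, 281.7], [274.6, 281.7]] [46, 47, 48, 48, 45, 47, 42, 38, 68, 173, 217, 217, 216, 216, 218, 213, 97, 48, 48, 49, 48, 48, 49, 50, 50, 40, 41, 39]
(np.float64(0.0008462174156107314), array([0.49543982, 0.11125231, 0.051     ]), array([0.51757369, 0.10780014, 0.05      ]))
```

```bash
python3 - <<'E'
from m import *
tab=np.array([.5635,.0662,.069]); c=tab+ey*.022+np.array([0,0,.163]); k=.018194+.00085
for i in range(3):
    r.servo_line(c+ey*k,speed=.03); r.wait(.5); e,C,Q=meas(); print(e,C)
    if abs(e)<.0003: break
    k+=e
# tray check: handle end positions vs. start, clip x earlier .5025,.1107
b=snap('side'); a=snap('scene'); print(proj(a,[.436,.111,.062]))
q=r.sense(); print(k,q['opening'],q['contact_force'],q['clock'])
cv2.imwrite('pics/g.png',cv2.resize(b['frame'][150:310,150:370],(770,560))[:,:,::-1])
E
```

```text
[[270.8, 285.4], [270.8, 285.3], [270.7, 285.3]] [[274.6, 281.7], [274.6, 281.7]] [47, 48, 47, 48, 42, 42, 43, 41, 70, 174, 216, 218, 216, 216, 218, 213, 103, 50, 48, 51, 49, 52, 49, 43, 43, 42, 42, 42]
2.2348091793155268e-05 [0.49544566 0.11130497 0.051     ]
[308.37169322 177.66280152]
0.019044 0.013799408293093889 [ -2.4517405  -10.84060565   2.90739169] 20.725
```

View pics/g.png

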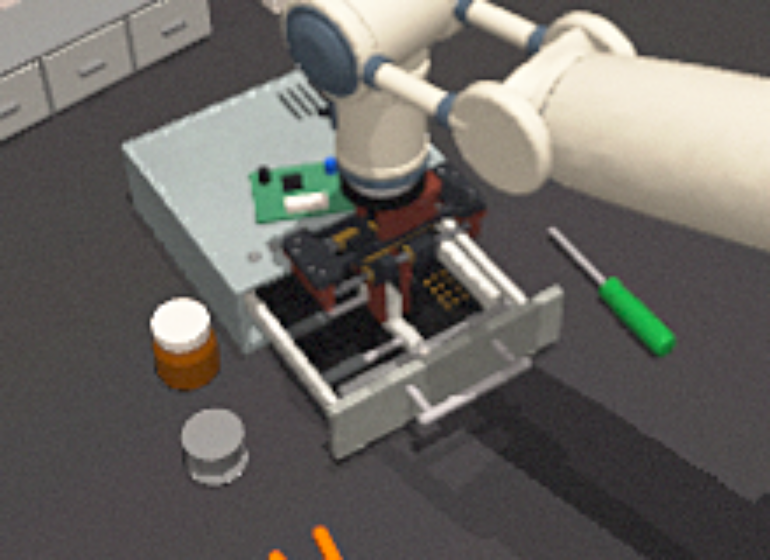

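The side view shows the tray fully drawn out, the tab pinched and the bystanders undisturbed. The pointer is within 0.1 mm of the clip. I'll add a small outward bias to keep the tray on its stop, re-check and hand in.

```bash
python3 - <<'E'
from m import *
tab=np.array([.5635,.0662,.069]); c=tab+ey*.022+np.array([0,0,.163]); k=.019044
p0=r.sense()['tcp_pos']
r.servo_line(c+ey*k-ex*.0015,speed=.02); r.wait(.6); q=r.sense()
print('moved',(q['tcp_pos']-p0)@ex,'Fx',q['contact_force']@ex); e,C,Q=meas(); print(e)
if abs(e)>.0004 and abs(e)<.003:
    r.servo_line(c+ey*(k+e)-ex*.0015,speed=.02); r.wait(.5); e,C,Q=meas(); print(e)
if abs(e)<.0006: print(r.sense()['clock'],r.hand_in())
E
```

```text
moved -0.0006773308288058842 Fx 5.509788428277372
[[271.1, 285.5], [271.2, 285.5], [271.2, 285.6]] [[274.6, 281.7], [274.6, 281.7]] [51, 51, 50, 51, 45, 46, 45, 43, 70, 172, 214, 215, 215, 216, 216, 211, 104, 52, 51, 52, 55, 53, 53, 46, 43, 45, 46, 44]
0.00015416668160572397
the job is handed in; nothing more can be done
21.625 None
```

The job is handed in at 21.6 s: the tray is out against its stop and the jaw is held by its tab, with the pointer about 0.15 mm from the clip centre by camera.

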